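# Rock the chocolate dispenser's seesaw gate over and feed the other tray

### The arm

A 6-joint arm with a two-finger parallel gripper is mounted at the origin on a cart in front of the work surface, level with it; the furniture and walls round the work are solid. World frame = base frame: x ahead of the robot, y to its left, z up, the work surface at z = 0. Lengths are in m, angles in rad, forces in N, time in s.
With the tool pointing down it reaches from about 0.3 to 0.825 m from the base axis. Payload 5.4 kg.
Tool frame: the origin (TCP) lies at the very end of the fingers, on their centre line; the grasp point (between the pads) lies 19 mm behind it; z points along the fingers, y is the line along which they close (so a half turn about z gives the same grasp; the last joint's range is limited). The gripper opens to 92 mm and grips with 3 to 60 N. Pads are 20 mm wide; open, the fingers measure 128 mm over their backs; the gripper's body (75 mm by 189 mm) begins 69 mm behind the grasp point.
Start: joints at [-1.415, 0.158, 1.597, -0, 1.386, -0.21], TCP at [0.206, -0.537, 0.215] pointing down, gripper open.
Joint ranges: [-2.91, 2.91], [-0.94, 2.29], [0.18, 2.7], [-1.29, 4.43], [0.17, 2.64], [-3, 3]. Speed limits (rad/s): [2.57, 2.57, 3.14, 3.14, 3.14, 3.14].

### API

Orientations are given as a rotation vector (axis times angle).
In Python, from workcell import bot gives the robot as it stands. Calls block until the motion is done:
- bot.goto(position, orientation): joint-space move of the TCP to a pose.
- bot.line_to(position, rot=None, max_speed=0.15): straight line of the TCP; rot=None keeps the orientation; max_speed is the mean speed in m/s.
- bot.set_joints(angles): joint-space move.
- bot.set_gripper(opening, newtons=None): opening from 0.0 (shut) to 1.0 (fully open); newtons is the grip in N (None keeps the last); returns when the fingers have stopped.
- bot.hold(seconds).
- bot.inverse_kinematics(position, orientation): joint angles nearest the present ones, or None.
- bot.read_camera(name): name is "side" or "top" or "wrist"; returns a dict with "pixels" (480x640x3 uint8, blue, green, red), "fx", "fy", "cx", "cy" (pixels), "R" (3x3) and "t" (3): a world point X has camera coordinates R X + t. Camera axes: x right, y down, z forward; pixel columns grow to the right and rows downward; lengths in m; the calibration is good to about 2 mm. A picture is of the moment at which its call begins. There is no depth.
A pose or a line that the arm cannot do raises bot.MotionError and nothing moves.
- bot.job_done(): hands the job in; it is judged then, once.
Readings, each from a call of its own:
- bot.current_clock(): time.
- bot.current_joints(): joint angles.
- bot.current_joint_vel(): joint speeds.
- bot.current_effort(): joint torques, N m.
- bot.current_ee_pos(): TCP position.
- bot.current_tool_rot(): TCP orientation.
- bot.current_contact_force(): force on the tool from outside, world axes, zero at the start.
- bot.current_ft_torque(): the same for the moment, N m.
- bot.current_opening(): opening from 0.0 (shut) to 1.0 (fully open).
- bot.current_grip_force(): force on a finger pad.
Only numpy, scipy, OpenCV 4.12 (cv2) and the standard library are available. Lean on these libraries where they do the work, as an engineer would, in place of code of your own. Each camera call takes 0.05 s, during which the arm holds its last target. There are 200 camera calls.

### The job

Press down the raised end of the dispenser's seesaw gate with a fingertip so that it rocks over its pivot and feeds the other tray, and leave it there. Then push the orange stop's upright tab outward, away from the ramp, until the stop is fully open, so that all three gold chocolates roll over the seesaw and come to rest in the tray that it now feeds. Only press and push these two parts: grasp or lift nothing, do not touch the chocolates, and leave the trays and the things around where they are.

Things in the scene. Friction and masses are not known exactly. Their poses are not given: they have to be found in the camera images.
- dispenser: Fixed wooden two-way chocolate dispenser. Origin on the worktop below the seesaw's middle; x to its back, y to its left, z up (offsets elsewhere are in this frame). A feed ramp (42 mm wide, 11 degrees) comes down from the back and ends 24 mm behind the seesaw's middle, 150 mm up; highest part (the stop's tab) 245 mm up. From each seesaw end a short aluminium chute leads outward into a tray
- seesaw (a joint): White trough, 180 mm long along y, rocking about a pin along x, 112 mm up. -0.32..0.32 rad; positive: left (+y) end raised, feeds the right tray; negative: the reverse. May start at either stop. A steel ball on a mast (45 mm above the pin, 70 mm in front of the trough's middle) makes it top-heavy: pushed past level it falls over and stays. A raised pad goes down with under 2 N
- pad_left (a point): Middle of the top of the red ribbed finger pad at the seesaw's left end (74 mm in x, 44 in y, 6 thick), in front of the trough: point 75 mm in front of the pivot's middle, 64 mm to its left. Level it is 122 mm above the worktop, raised 142, lowered 101. Only air is below it
- pad_right (a point): The same at the right end (64 mm to the right)
- stop (a joint): Orange stop sliding across the feed ramp, 40 mm behind the seesaw's middle. 0 = shut, blocks the ramp (starts at 0 to 0.006); 0.060 m = fully open; grows as it slides to the dispenser's left (+y). About 1 to 1.5 N of friction; stays where it is left
- stop_tab (a point): On the inner face (toward the ramp, -y) of the stop's upright tab, 220 mm up; moves with the stop; when shut 100 mm behind and 90 mm left of the dispenser's origin. Tab 40 mm wide (x), 7 thick, 170 to 245 mm up; push this face to +y to open. Between it and the ramp's side wall is a 64 mm gap, free down to 60 mm or more below the tab's top. Wall top here 190 mm up, chocolates' tops to 215 mm
- chocolate0: Gold foil-wrapped round chocolate, 36 mm ball of about 20 g; origin at its centre. It waits on the feed ramp, number 1 in the line behind the stop
- chocolate1: Gold foil-wrapped round chocolate, 36 mm ball of about 20 g; origin at its centre. It waits on the feed ramp, number 2 in the line behind the stop
- chocolate2: Gold foil-wrapped round chocolate, 36 mm ball of about 20 g; origin at its centre. It waits on the feed ramp, number 3 in the line behind the stop
- tray_left: Open blue tray, loose, 150 (x) x 130 (y) x 45 mm, 4 mm walls, inner floor 12 mm up; origin at the middle of its underside. It stands under the end of the left chute
- tray_right: Open green tray of the same size under the end of the right chute
- mug_a: Bystander: white mug with a leaf pattern, 92x127x95 mm, loose; origin at the middle of its underside
- snack_tub: Bystander: yellow tub with a blue lid, 94x94x96 mm, loose; origin at the middle of its underside
- tin_a: Bystander: low round food tin, 86x86x40 mm, loose; origin at the middle of its underside
- spice_a: Bystander: spice jar with a red cap, 45x45x106 mm, loose; origin at the middle of its underside
- tape_roll: Bystander: roll of tan tape lying flat, 93x91x48 mm, loose; origin at the middle of its underside
- dropper: Bystander: small brown dropper bottle, 33x34x102 mm, loose; origin at the middle of its underside

How it is judged:
On the way, in this order (a step that is already met when the one before it is completed fails the run):
1. the seesaw has been rocked over to its other stop (more than 0.27 rad past level) while all three chocolates still wait behind the shut stop (distance of pad_left from where it was at the start of the episode above 0.0235 m and (value of joint seesaw above 0.27 rad or value of joint seesaw below -0.27 rad) and value of joint stop below 0.015 m and x of each of chocolate0, chocolate1, chocolate2 in the frame of dispenser above 0.05 m and z of each of chocolate0, chocolate1, chocolate2 in the frame of dispenser above 0.165 m), for 0.2 s.
2. the stop has been pushed open (at least 50 mm) (value of joint stop above 0.05 m), for 0.1 s.
At the end, for the whole second after the job is handed in: The seesaw lies at the stop opposite to where it started (more than 0.27 rad past level), the stop is open by 50 mm or more, and all three chocolates lie at rest (under 0.05 m/s) inside the tray on the seesaw's low side (distance of pad_left from where it was at the start of the episode above 0.0235 m and value of joint stop above 0.05 m and ((value of joint seesaw below -0.27 rad and x of chocolate0 in the frame of tray_left between -0.07 and 0.07 m and y of chocolate0 in the frame of tray_left between -0.06 and 0.06 m and z of each of chocolate0, chocolate1, chocolate2 in the frame of tray_left below 0.045 m and linear speed of each of chocolate0, chocolate1, chocolate2 below 0.05 m/s and x of chocolate1 in the frame of tray_left between -0.07 and 0.07 m and y of chocolate1 in the frame of tray_left between -0.06 and 0.06 m and x of chocolate2 in the frame of tray_left between -0.07 and 0.07 m and y of chocolate2 in the frame of tray_left between -0.06 and 0.06 m) or (value of joint seesaw above 0.27 rad and x of chocolate0 in the frame of tray_right between -0.07 and 0.07 m and y of chocolate0 in the frame of tray_right between -0.06 and 0.06 m and z of each of chocolate0, chocolate1, chocolate2 in the frame of tray_right below 0.045 m and linear speed of each of chocolate0, chocolate1, chocolate2 below 0.05 m/s and x of chocolate1 in the frame of tray_right between -0.07 and 0.07 m and y of chocolate1 in the frame of tray_right between -0.06 and 0.06 m and x of chocolate2 in the frame of tray_right between -0.07 and 0.07 m and y of chocolate2 in the frame of tray_right between -0.06 and 0.06 m))); the robot touches nothing.
It fails at once if a chocolate is touched by the robot (contact force between any of the fingers, the arm and chocolate0 above 0.2 N or contact force between any of the fingers, the arm and chocolate1 above 0.2 N or contact force between any of the fingers, the arm and chocolate2 above 0.2 N).
It fails at once if a tray is lifted or shifted by more than 20 mm (distance of any of tray_left, tray_right from where it was at the start of the episode above 0.02 m).
It fails at once if a bystander is moved by more than 20 mm (distance of any of mug_a, snack_tub, tin_a, spice_a, tape_roll, dropper from where it was at the start of the episode above 0.02 m).
It also fails if it takes over 48 s, if anything falls off the work surface, if the arm or the gripper's body presses on something with over 40 N, if the wrist force passes 120 N, or if a joint passes its speed limit or range.

## Working session

There is one attempt and no reset: what is moved stays moved. The work goes in short steps, each a Python script; the robot and the scene stay as the last script left them, time stands still between calls to the robot, and variables do not carry over. Pictures are saved under pics/ and viewed, at most 10 in all, crops included, and the job is handed in when it is done.

```bash
mkdir -p pics
python3 - <<'E'
from workcell import bot
import cv2,pickle
for n in ("top","side"):
    d=bot.read_camera(n); pickle.dump(d,open(n+".pkl","wb")); cv2.imwrite(f"pics/{n}0.png",d["pixels"])
    print(n,d["fx"],d["cx"],d["cy"],d["R"],d["t"])
print(bot.current_clock(), bot.current_tool_rot(), bot.current_opening())
E
```

```text
top 469.71888522356835 325.5809691456948 243.20958749724426 [[ 0.43250008 -0.90159448 -0.00843038]
 [-0.85005292 -0.40462248 -0.33718049]
 [ 0.30058895  0.15299685 -0.94140228]] [-0.30102036  0.47542219  1.44817464]
side 530.0704872401483 322.0295092389013 242.25054225205696 [[ 0.84213561 -0.53914292 -0.01151213]
 [-0.34846579 -0.52775967 -0.77462335]
 [ 0.41155705  0.65634949 -0.63231807]] [-0.4805525   0.26662253  1.60240166]
0.1 [-3.08757983e+00 -5.71117139e-01 -1.44238374e-04] 1.000269069739644
```

View pics/top0.png

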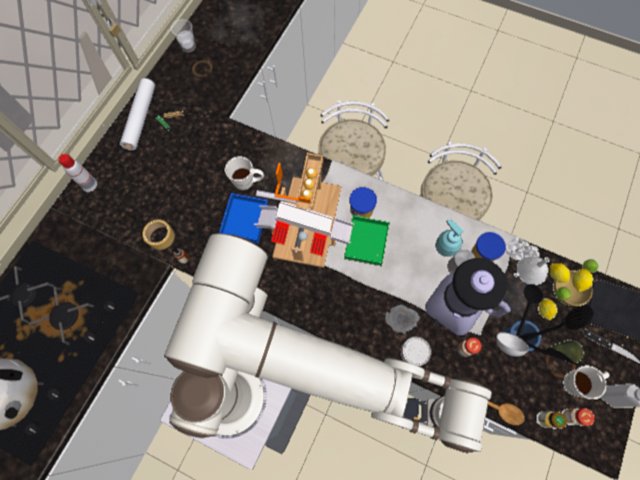

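View pics/side0.png

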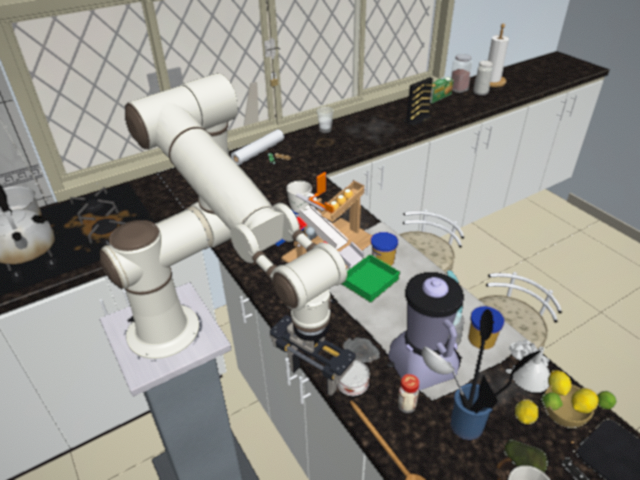

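The top view shows the dispenser around (300,220), with the blue tray at (243,220), the green tray at (367,241), the pads at (279,234) and (318,242), and the orange tab at (279,178). I'll zoom in and measure.

```bash
cat > u.py <<'E'
import numpy as np,cv2,pickle
def ray(d,u,v):
    c=-d["R"].T@d["t"]; r=d["R"].T@np.array([(u-d["cx"])/d["fx"],(v-d["cy"])/d["fy"],1]); return c,r/np.linalg.norm(r)
def onz(d,u,v,z):
    c,r=ray(d,u,v); return c+r*(z-c[2])/r[2]
def proj(d,X):
    p=d["R"]@np.array(X)+d["t"]; return np.array([d["fx"]*p[0]/p[2]+d["cx"],d["fy"]*p[1]/p[2]+d["cy"]])
def blobs(d,lo,hi,box,mn=10):
    x0,y0,x1,y1=box; h=cv2.cvtColor(d["pixels"],cv2.COLOR_BGR2HSV)
    m=np.zeros(h.shape[:2],np.uint8); m[y0:y1,x0:x1]=cv2.inRange(h,lo,hi)[y0:y1,x0:x1]
    n,l,s,c=cv2.connectedComponentsWithStats(m); return [(c[i].round(1),s[i]) for i in range(1,n) if s[i,4]>=mn]
E
python3 - <<'E'
from u import *
T,S=[pickle.load(open(n+".pkl","rb")) for n in("top","side")]
a=cv2.resize(T["pixels"][145:275,215:395],None,fx=4,fy=4,interpolation=2)
b=cv2.resize(S["pixels"][165:305,265:405],None,fx=4,fy=4,interpolation=2)
cv2.imwrite("pics/a.png",a);cv2.imwrite("pics/b.png",b)
for n,lo,hi in(("red",(0,190,120),(5,255,255)),("orange",(6,200,150),(16,255,255)),("blue",(105,180,60),(125,255,255)),("green",(60,150,40),(85,255,255)),("gold",(17,120,150),(30,255,255))):
    print(n,"T",[(list(c),list(s)) for c,s in blobs(T,lo,hi,(215,145,395,275))]); print("  S",[(list(c),list(s)) for c,s in blobs(S,lo,hi,(265,165,405,305))])
E
```

```text
red T [([np.float64(279.8), np.float64(232.6)], [np.int32(271), np.int32(221), np.int32(18), np.int32(23), np.int32(280)]), ([np.float64(318.1), np.float64(243.8)], [np.int32(310), np.int32(233), np.int32(17), np.int32(23), np.int32(256)])]
  S [([np.float64(301.2), np.float64(222.4)], [np.int32(298), np.int32(218), np.int32(8), np.int32(9), np.int32(36)])]
orange T [([np.float64(284.8), np.float64(185.4)], [np.int32(275), np.int32(163), np.int32(35), np.int32(38), np.int32(189)])]
  S [([np.float64(320.4), np.float64(183.5)], [np.int32(315), np.int32(172), np.int32(11), np.int32(24), np.int32(159)]), ([np.float64(326.5), np.float64(206.2)], [np.int32(315), np.int32(202), np.int32(19), np.int32(10), np.int32(64)])]
blue T [([np.float64(362.6), np.float64(199.8)], [np.int32(350), np.int32(188), np.int32(26), np.int32(25), np.int32(503)]), ([np.float64(242.3), np.float64(216.6)], [np.int32(219), np.int32(193), np.int32(49), np.int32(51), np.int32(1495)])]
  S [([np.float64(384.0), np.float64(241.2)], [np.int32(372), np.int32(233), np.int32(25), np.int32(17), np.int32(339)]), ([np.float64(279.5), np.float64(242.6)], [np.int32(276), np.int32(240), np.int32(8), np.int32(6), np.int32(20)])]
green T [([np.float64(366.9), np.float64(240.2)], [np.int32(345), np.int32(215), np.int32(44), np.int32(50), np.int32(1510)])]
  S [([np.float64(370.4), np.float64(277.5)], [np.int32(343), np.int32(256), np.int32(56), np.int32(45), np.int32(1448)])]
gold T [([np.float64(309.8), np.float64(183.0)], [np.int32(302), np.int32(167), np.int32(15), np.int32(32), np.int32(178)])]
  S [([np.float64(342.8), np.float64(199.6)], [np.int32(332), np.int32(190), np.int32(22), np.int32(21), np.int32(162)]), ([np.float64(388.0), np.float64(257.0)], [np.int32(381), np.int32(251), np.int32(14), np.int32(14), np.int32(130)])]
```

View pics/a.png

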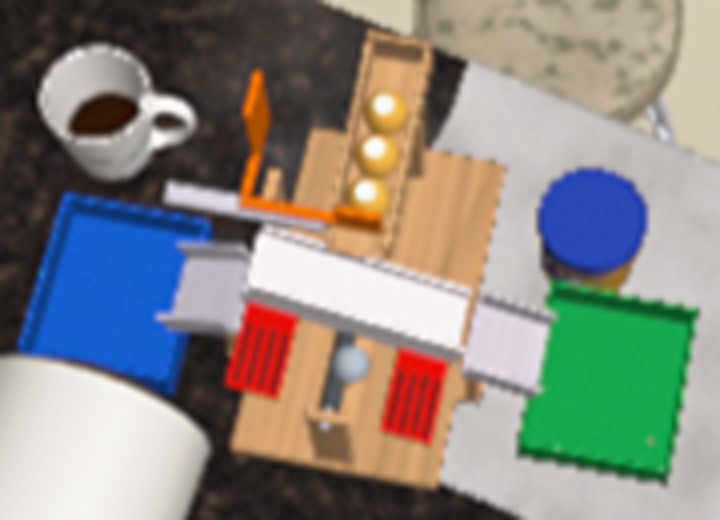

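View pics/b.png

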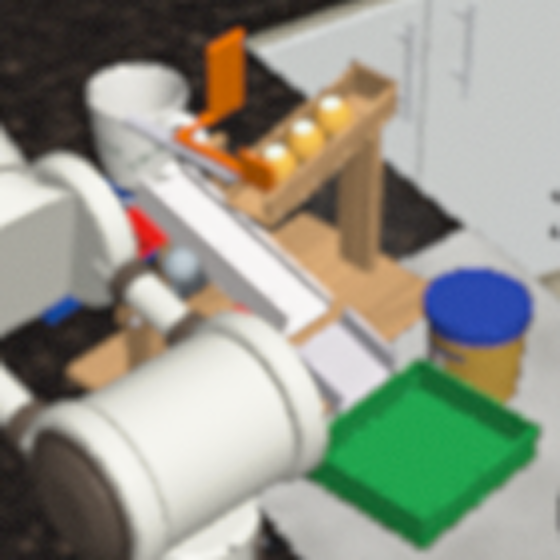

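Left pad (279.8,232.6) looks raised: the trough slopes down to the green side, and the ball leans right. Next I'll compute the dispenser frame and cross-check it.

Run:
```python
from u import *
from scipy.optimize import least_squares
T,S=[pickle.load(open(n+".pkl","rb")) for n in("top","side")]
L=np.array([279.8,232.6]);Rr=np.array([318.1,243.8])
def g(zl,zr):
    l=onz(T,*L,zl);r=onz(T,*Rr,zr);e=(l-r)[:2];print(zl,zr,l,r,"spacing",np.linalg.norm(e),"yaw",np.arctan2(-e[0],e[1]));return l,r
for a in((.142,.101),(.101,.142)):
    l,r=g(*a); e=(l-r)[:2]; y=e/np.linalg.norm(e); x=np.array([y[1],-y[0]]); s=1 if a[0]>a[1] else -1
    yp=64*np.cos(.32)
    # ball 45 above pin: pad offset in y also shifts -h*sin
    mid=(l+r)[:2]/2; o=mid+.075*x+ y*s*.010*np.sin(.32); print(" origin",o)
    W=lambda p:np.r_[o+p[0]*x+p[1]*y,p[2]]
    for n,p in(("tabtop",(.1,.0935,.245)),("tabmid",(.1,.09,.2075)),("choc0?",(.06,0,.19)),("rampend",(.024,0,.15)),("ball",(-.07,-s*.045*np.sin(.32),.112+.045*.95))): print(n,W(p).round(3),"T",proj(T,W(p)).round(1),"S",proj(S,W(p)).round(1))
m=[onz(T,366.9,240.2,.012),]
print("green",m)
for n,uv,uvs in(("tab topcentre",(279,163),(324,173)),):
    c1,r1=ray(T,*uv);c2,r2=ray(S,*uvs);A=np.stack([r1,-r2],1);k=np.linalg.lstsq(A,c2-c1,rcond=None)[0];print(n,c1+k[0]*r1,c2+k[1]*r2)
```

```text
0.142 0.101 [0.50941282 0.06895879 0.142     ] [ 0.54031232 -0.04899034  0.101     ] spacing 0.1219293911533613 yaw 0.2562153286189165
 origin [0.59661709 0.0320338 ]
tabtop [0.67  0.148 0.245] T [277.8 166.2] S [322.3 173.9]
tabmid [0.671 0.144 0.208] T [280.1 172.3] S [323.1 183.5]
choc0? [0.655 0.047 0.19 ] T [305.8 190.8] S [334.8 202.5]
rampend [0.62  0.038 0.15 ] T [304.1 206.4] S [327.7 216.8]
ball [0.532 0.001 0.155] T [302.3 233.7] S [311.5 230.2]
0.101 0.142 [0.52161378 0.0799457  0.101     ] [ 0.5275715  -0.05625465  0.142     ] spacing 0.13633059360765734 yaw 0.04371447310258684
 origin [0.59965846 0.0119804 ]
tabtop [0.695 0.11  0.245] T [292.6 164.2] S [334.7 176.7]
tabmid [0.696 0.106 0.208] T [294.5 170.5] S [335.3 186.4]
choc0? [0.66  0.015 0.19 ] T [315.8 193.6] S [341.5 206.7]
rampend [0.624 0.013 0.15 ] T [311.7 208.5] S [332.8 220.2]
ball [0.529 0.023 0.155] T [295.4 231.7] S [307.  227.1]
green [array([ 0.65141813, -0.17813522,  0.012     ])]
tab topcentre [0.6811345  0.1495109  0.24518412] [0.67845241 0.15060131 0.24434512]
```

```bash
cat >> u.py <<'E'
from scipy.spatial.transform import Rotation
yaw=.256; xd=np.array([np.cos(yaw),np.sin(yaw)]); yd=np.array([-xd[1],xd[0]]); o=np.array([.5966,.0320])
def W(x,y,z): return np.r_[o+x*xd+y*yd,z]
def rots():
    zt=np.array([0,0,-1.])
    for s in(1,-1):
        yt=np.r_[s*xd,0]; yield Rotation.from_matrix(np.stack([np.cross(yt,zt),yt,zt],1)).as_rotvec()
E
python3 - <<'E'
from u import *
from workcell import bot
bot.set_gripper(0.0)
r0=bot.current_tool_rot()
P=W(-.075,.062,.2)
c=[(abs(q[5]),i) for i,r in enumerate(rots()) if (q:=bot.inverse_kinematics(P,r)) is not None]; print(c)
i=min(c)[1]; rot=list(rots())[i]; open("rot.txt","w").write(str(i))
for p in(P,W(.1,.06,.3),W(.1,.14,.2)): print(bot.inverse_kinematics(p,rot))
bot.goto([.16,-.39,.42],r0)
bot.goto([.42,.03,.40],rot)
bot.goto(P,rot)
f0=np.array(bot.current_contact_force())
bot.line_to(W(-.075,.062,.150),max_speed=.1)
for z in(.135,.125,.115,.108):
    bot.line_to(W(-.075,.062,z),max_speed=.05); print(z,np.array(bot.current_contact_force())-f0)
bot.line_to(W(-.075,.062,.25)); bot.goto(W(.03,.06,.33),rot)
print(bot.current_clock(),bot.current_ee_pos())
for n in("top","side"):
    d=bot.read_camera(n); pickle.dump(d,open(n+"1.pkl","wb"))
T=pickle.load(open("top1.pkl","rb"));S=pickle.load(open("side1.pkl","rb"))
cv2.imwrite("pics/c.png",np.hstack([cv2.resize(T["pixels"][145:275,215:345],(400,400)),cv2.resize(S["pixels"][165:305,265:405],(400,400))]))
E
```

```text
[(np.float64(0.34903796926285624), 0), (np.float64(2.7925546843269373), 1)]
[-9.30379693e-02  9.79252597e-03  1.78453819e+00 -4.44089210e-16
  1.34726193e+00 -3.49037969e-01]
[-6.68981539e-03  4.18764584e-01  1.11466570e+00 -4.44089210e-16
  1.60816237e+00 -2.62689815e-01]
[ 1.09217183e-01  4.51836319e-01  1.26532460e+00 -4.44089210e-16
  1.42443173e+00 -1.46782817e-01]
0.135 [-0.83196323 -0.00559843 -0.08566579]
0.125 [-0.28532622 -0.5351935  -1.26997003]
0.115 [-0.66109398 -0.15550899 -0.71502155]
0.108 [-0.58689101 -0.53528048 -0.37346253]
8.9333 [0.60957972 0.09757286 0.32814237]
```

View pics/c.png

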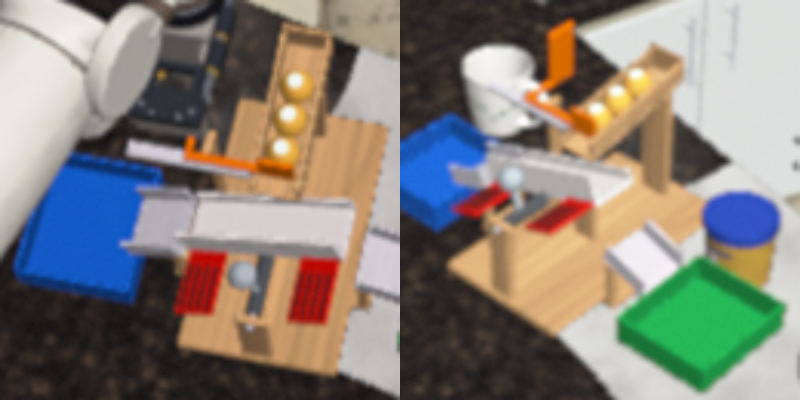

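The seesaw now tips left, with the ball over the left side and the blue tray fed. All three chocolates are still behind the shut stop. Now I'll push the tab.

Run:
```python
from u import *
from workcell import bot
rot=list(rots())[int(open("rot.txt").read())]
bot.goto(W(.1,.057,.30),rot)
bot.line_to(W(.1,.057,.203),max_speed=.08)
bot.hold(.3); f0=np.array(bot.current_contact_force()); fy=lambda:(np.array(bot.current_contact_force())-f0)[:2]@yd
print("start",f0)
for y in np.r_[.07:.135:.01,.135:.156:.003]:
    bot.line_to(W(.1,y,.203),max_speed=.06); f=fy(); print(round(y,3),round(f,2))
    if f<-6: break
bot.line_to(W(.1,y-.012,.203),max_speed=.06); bot.line_to(W(.1,y-.012,.33)); bot.goto([.42,.03,.40],rot); bot.hold(2)
print(bot.current_clock(),bot.current_contact_force())
for n in("top","side"):
    d=bot.read_camera(n); pickle.dump(d,open(n+"2.pkl","wb"))
T=pickle.load(open("top2.pkl","rb"));S=pickle.load(open("side2.pkl","rb"))
cv2.imwrite("pics/d.png",np.hstack([cv2.resize(T["pixels"][145:275,215:345],(400,400)),cv2.resize(S["pixels"][165:305,265:405],(400,400))]))
```

```text
start [-0.32572071 -0.12554931 -0.39211023]
0.07 -0.19
0.08 0.29
0.09 0.32
0.1 0.66
0.11 -0.44
0.12 0.32
0.13 -0.1
0.135 -0.21
0.138 -3.35
0.141 -11.07
18.5833 [-0.61428252  0.01679481  0.394518  ]
```

View pics/d.png

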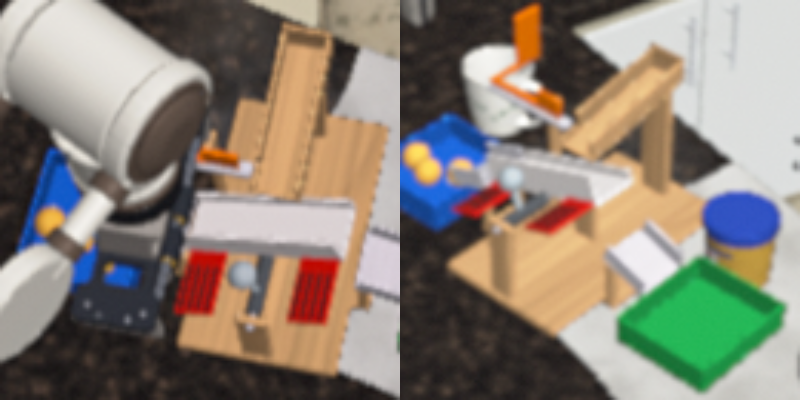

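The stop is at its end and three balls show in the blue tray in the side view. The one near the chute at (460,170) is partly hidden, so I'll check it is inside and at rest.

Run:
```python
from u import *
from workcell import bot
rot=list(rots())[int(open("rot.txt").read())]
bot.goto([.42,-.15,.40],rot); bot.hold(1)
for k in(0,1):
    T=bot.read_camera("top");S=bot.read_camera("side")
    for d,b in((T,(215,180,275,260)),(S,(255,195,300,250))):
        for c,s in blobs(d,(13,120,120),(30,255,255),b,8): p=onz(d,*c,.03); q=p[:2]-o; print(k,c,s[2:],"disp frame",q@xd,q@yd)
    bot.hold(.7)
# tray centre from blue outline in first top view (rim, back part)
for u in((231,194),(267,201),(220,231)): q=onz(T,*u,.045)[:2]-o; print("rim",u,q@xd,q@yd)
cv2.imwrite("pics/e.png",np.hstack([cv2.resize(T["pixels"][185:255,210:280],(400,400),interpolation=2),cv2.resize(S["pixels"][185:255,245:315],(400,400),interpolation=2)]))
print(bot.current_clock())
```

```text
0 [263.2 189.5] [18 16 67] disp frame 0.11243935302662689 0.17202824571554648
0 [233.5 218.3] [ 16  13 106] disp frame -0.0135306781391712 0.2469213605309039
0 [249.6 213.6] [5 3 8] disp frame 0.013915368909109826 0.19665956311899502
0 [272.2 221.7] [12 13 98] disp frame -0.016163007897483393 0.24288441376245973
1 [263.2 189.4] [18 16 68] disp frame 0.11281892339493214 0.17211955760020295
1 [233.4 218.2] [ 16  13 103] disp frame -0.013233603847648802 0.24735545138794063
1 [249.6 213.6] [5 3 8] disp frame 0.013915368909109826 0.19665956311899502
1 [272.2 221.7] [12 13 98] disp frame -0.016163007897483393 0.24288441376245973
rim (231, 194) 0.06791891585428632 0.27434722964472935
rim (267, 201) 0.06524998104239149 0.14511978053002486
rim (220, 231) -0.07261492935059251 0.27548199172359333
22.0333
```

View pics/e.png

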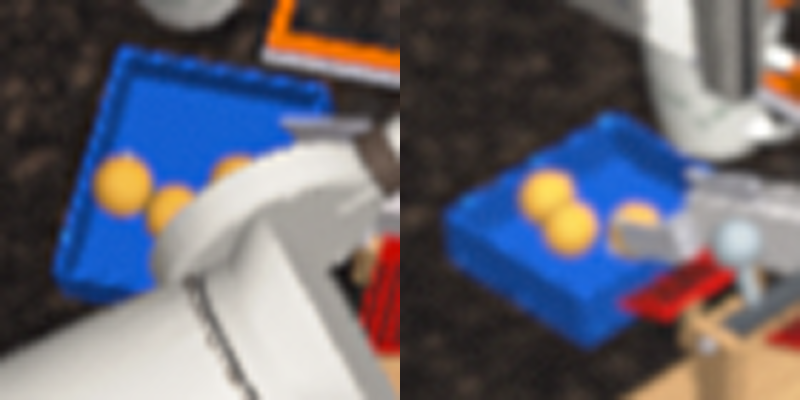

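All three chocolates lie still on the blue tray floor, well inside the rim: about (120,185), (172,210) and (238,170) in the top crop. Handing in.

```bash
python3 -c "
from workcell import bot
print(bot.job_done())"
```

```text
the job is handed in; nothing more can be done
None
```

I handed the job in at about 22 s: the seesaw is rocked over to feed the left (blue) tray, the stop is pushed to its open end, and the last images show all three chocolates at rest in that tray; the judge returned no verdict.

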